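# Pack the last salt shaker and close the box

## Task

In the scullery the salt shakers are being packed away: stand the last white salt shaker upright in the empty half of the white box, beside the three already there. Then put on the blue lid that fits the box, seated flat and fully home all round. Set both down gently, without dropping them.

Things in the scene. Friction and masses are not known exactly. Their poses are not given: they have to be found in the camera images.
- box: Open white plastic box, loose, 2.2 kg, 180 (x) x 166 (y) x 90 mm high, walls 5 mm. Origin: centre of its underside. Blue inner floor 7 mm above it. A blue divider along y, 4 mm thick, top at 57 mm, halves the box: the half on +x holds three white shakers that belong to it, the half on -x is empty. Mouth 170 x 156 mm, rim at 90 mm. Stands left, middle or right, turned up to 17 degrees
- bay (a point): Centre of the empty half's floor, in the box, 43.5 mm from the box's centre towards its -x; axes as the box's. The empty half is 83 mm (x) x 156 mm (y), open above
- shaker: The last salt shaker: loose, upright white ceramic cylinder 40 mm in diameter, 66 mm tall (straight up to 60 mm) with a rounded steel cap, about 0.1 kg. Origin: centre of its underside, z up. (The taller, dark wooden pepper mill near it is not wanted; it is 104 mm tall.)
- lid: The fitting blue lid, the larger of two, 0.3 kg, lying upright. Plate 196 (x) x 182 (y) x 4 mm; below it a step 154 x 140 x 8 mm that enters the box's mouth with 8 mm to spare all round; on top, central, a white grip ridge 16 (x) x 90 (y) mm, 34 mm high. Origin: centre of the step's underside; ridge 12 to 46 mm above it. Home: origin 82 mm above the box's, x along box x, either way round
Not all that is in view belongs to the job. What is shaped like the shaker but green, orange or yellow is not meant.

How it is judged:
By the outcome, as a careful person would: the job done as asked, in the order asked, and still so for the second after the job is handed in, with the robot touching nothing.
It also fails if it takes over 64 s, if anything falls off the work surface, if the arm or the gripper's body presses on something with over 40 N, if the wrist force passes 120 N, or if a joint passes its speed limit or range.

## Robot

A 6-joint arm with a two-finger parallel gripper is mounted at the origin on the work surface. World frame = base frame: x ahead of the robot, y to its left, z up, the work surface at z = 0. Lengths are in m, angles in degrees, forces in N, time in s.
With the tool pointing down it reaches from about 0.4 to 0.825 m from the base axis. Payload 7 kg.
Tool frame: the origin (TCP) lies midway between the tips of the shut fingers; the grasp point (between the pads) lies ctrl.tcp_to_grasp behind it (ctrl.tcp_to_grasp is the distance from the TCP to the grasp point, in m); y points along the fingers, z is the direction in which the jaws open and shut, and the axes are right-handed (so a half turn about y gives the same grasp; the last joint's range is limited). The gripper opens to 88 mm and grips with 3 to 60 N. Pads are 19 mm wide; open, the fingers measure 130 mm over their backs; the gripper's body (78 mm by 193 mm) begins 47 mm behind the grasp point.
Start: joints at [-60.269, 20.546, 0.682, 0, -70.136, -16.507], TCP at [0.154, -0.657, 0.227] pointing down, gripper open.
Joint ranges: [-176.03, 176.03], [-82.01, 121.73], [-58.28, 71.71], [-173.87, 95.51], [-174.79, -0.11], [-173.66, 173.66]. Speed limits (degrees/s): [136.94, 136.94, 172.46, 180, 180, 180].

## Interface

Orientations are given as [roll, pitch, yaw] about the fixed x, y, z axes, in that order (R = Rz(yaw) Ry(pitch) Rx(roll)).
In Python, from plant import ctrl, snapshot, silhouettes gives the robot as it stands.
- The arm moves only by the shell command python3 -m pendant 'ROWS'. ROWS is JSON, a list that holds one entry, the list of rows, each a list of 7 numbers: the shift along the tool's x, y, z in cm, then the turn, a rotation vector about the tool's x, y, z in degrees, then the opening, from 0 (shut) to 1 (fully open). In form: [[[x, y, z, rx, ry, rz, hand], ...]]. A call has 1 to 12 rows; each row shifts and turns the commanded pose from where the row before left it, along the tool's axes as they then stand; what a row does not reach is not made up. A row lasts 1/12 s, in which the tool goes at most 41.7 mm and 7.16 degrees, less where a joint would pass 70% of its speed; a pose out of reach is approached as far as the arm can. A call with a gripper value outside its range is refused whole. The fingers move at their own pace and stop on an object; the grip force is fixed at half the most. Time passes only in rows, so rows that do not move let the fingers close. It gives the time, the measured TCP pose, the force and the opening at its end, in the units of the state.
- ctrl.get_obs(): the state, without advancing time (a new reading comes with each control period).
- snapshot(name): name is "scene" or "top"; returns a dict with "image" (400x640x3 uint8, red, green, blue), "camera_matrix" (3x3 intrinsics, pixels), "eye" and "orientation" of the camera in the world. Camera axes: x right, y down, z forward; pixel columns grow to the right and rows downward; lengths in m; the calibration is good to about 2 mm. A picture is of the moment at which its call begins. There is no depth.
- ctrl.close_job(): hands the job in, once; it reports no verdict.
Trained networks look in a picture, given as the dict that the camera call returned (one of the last four; its "shot" number tells which), for a name from the list of things; names that differ only in an ending like _2 or _b are one class to them, and where a whole thing is asked for, a point or a joint stands for the part that bears it (a point fixed in the world has none). Each returns a list of dicts, best first, with "confidence" (0 to 1); they miss things now and then, are a little off and sometimes report something else, mostly with a low value. They report only what shows in the picture. A call takes as long as a camera call. They do not tell look-alikes from the thing itself.
- silhouettes(picture, thing): "mask" (400x640 bool, what is visible of it) and "bbox" ([left, top, width, height] in pixels, round what is visible of it).
The state is a dict: "clock": time; "joint_pos": joint angles; "qvel": joint speeds; "tau": joint torques, N m; "tool_pos": TCP position; "orientation": TCP orientation; "force": force on the tool from outside, world axes, zero at the start; "moment": the same for the moment, N m; "opening": finger opening in m.
Only numpy, scipy, OpenCV 4.12 (cv2) and the standard library are available. Lean on these libraries where they do the work, as an engineer would, in place of code of your own. Each camera call takes 0.05 s, during which the arm holds its last target.

## Working session

There is one attempt and no reset: what is moved stays moved. The work goes in short steps, Python scripts to look and compute and a shell command to move; the robot and the scene stay as the last step left them, time stands still between calls to the robot, and variables do not carry over. Pictures are saved under pics/ and viewed, and the job is handed in when it is done.

```bash
ls; mkdir -p pics; python3 - <<'E'
from plant import ctrl, snapshot, silhouettes
import cv2
print(ctrl.get_obs(), ctrl.tcp_to_grasp)
for n in ("scene","top"):
    s=snapshot(n); cv2.imwrite(f"pics/{n}0.png",s["image"][:,:,::-1])
    print(n,s["camera_matrix"],s["eye"],s["orientation"],s["shot"])
    for t in ("box","shaker","lid"):
        for d in silhouettes(s,t): print(t,d["confidence"],d["bbox"],d["mask"].sum())
E
```

```text
pics
{'clock': 0.0, 'joint_pos': array([-6.02701849e+01,  2.05912283e+01,  6.32564299e-01, -2.05560417e-02,
       -7.01349850e+01, -1.65054659e+01]), 'qvel': array([ 0.0282501 , -0.0041989 ,  0.03038377,  0.03993207,  0.03886468,
        0.00356685]), 'tau': array([ 7.72927215e-04, -5.82726574e+01,  2.93059230e+01,  6.99738085e+00,
        6.92600326e-03, -1.44515402e-04]), 'tool_pos': array([ 0.1542602 , -0.65662621,  0.22561446]), 'orientation': array([-8.99047195e+01,  8.08140652e-03,  1.32173551e+01]), 'force': array([ 0.44755097, -0.22518233,  0.10265665]), 'moment': array([-0.00015679,  0.03271054,  0.00293368]), 'opening': 0.08739527632199218} 0.0188
scene [[381.99106025   0.         326.39613826]
 [  0.         381.99106025 195.85745626]
 [  0.           0.           1.        ]] [ 1.19814021 -0.41744679  0.79274453] [-134.96675267    0.1640182    56.09735398] 1
box 0.65 [359.9, 108.4, 70.9, 67.3] 3488
shaker 0.64 [330.6, 245.5, 19.3, 31.8] 420
shaker 0.64 [265.6, 251.5, 15.3, 27.0] 370
shaker 0.64 [320.5, 210.6, 19.6, 31.6] 369
shaker 0.57 [296.1, 231.7, 16.4, 27.6] 377
lid 0.57 [267.9, 152.8, 81.2, 64.8] 2775
top [[505.55663833   0.         316.70655725]
 [  0.         505.55663833 203.9213781 ]
 [  0.           0.           1.        ]] [ 0.41856698 -0.01819261  1.44057526] [-1.73877778e+02 -1.87688871e-02 -8.88681075e+01] 2
box 0.8 [155.6, 189.4, 77.0, 80.3] 4649
shaker 0.78 [386.1, 160.0, 15.3, 12.7] 217
shaker 0.75 [338.1, 126.0, 13.6, 16.6] 189
shaker 0.64 [351.6, 157.7, 14.4, 14.2] 171
shaker 0.47 [320.9, 161.9, 16.1, 20.0] 198
lid 0.65 [277.5, 203.6, 66.5, 74.3] 4544
```

View pics/scene0.png

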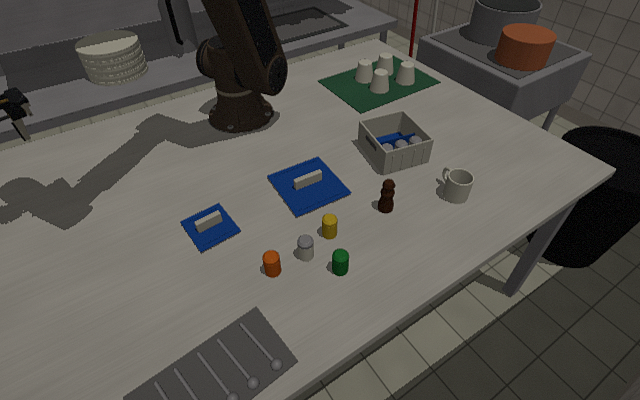

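View pics/top0.png

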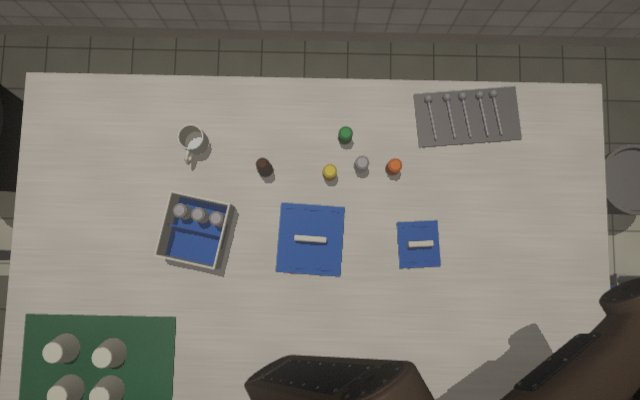

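Candidates for the shaker are white with a steel cap (top 362,163; scene 305,248), green (346,134), orange (394,166), yellow (330,172) and the dark mill (264,167). The three already in the box are near (199,214). I choose the white one at (362,163). For the lid, I choose the larger one at (310,240) over the smaller at (420,244).

```bash
cat > h.py <<'E'
import numpy as np, cv2
from scipy.spatial.transform import Rotation as R
from scipy.optimize import minimize
from plant import ctrl, snapshot, silhouettes
def proj(s,P):
    Rc=R.from_euler('xyz',s["orientation"],degrees=True).as_matrix()
    c=(np.asarray(P)-s["eye"])@Rc
    p=c@np.array(s["camera_matrix"]).T
    return p[:,:2]/p[:,2:]
def ray(s,uv,z):
    Rc=R.from_euler('xyz',s["orientation"],degrees=True).as_matrix()
    d=Rc@np.linalg.inv(s["camera_matrix"])@np.array([uv[0],uv[1],1.]); e=np.array(s["eye"])
    return e+d*(z-e[2])/d[2]
def cuboid(x,y,z0,z1):
    return np.array([[a*x/2,b*y/2,z] for a in(-1,1) for b in(-1,1) for z in(z0,z1)])
def cyl(r,z0,z1,r2=None):
    t=np.linspace(0,2*np.pi,24,endpoint=False); r2=r2 or r
    return np.vstack([np.c_[r*np.cos(t),r*np.sin(t),0*t+z0],np.c_[r2*np.cos(t),r2*np.sin(t),0*t+z1]])
MODEL={"box":[cuboid(.18,.166,0,.09)],"lid":[cuboid(.196,.182,.008,.012),cuboid(.016,.09,.012,.046)],
 "shaker":[np.vstack([cyl(.02,0,.06),cyl(.012,.065,.066)])]}
def place(M,x,y,yaw,z=0):
    return M@R.from_euler('z',yaw,degrees=True).as_matrix().T+[x,y,z]
S=4
def render(s,name,x,y,yaw,z=0):
    m=np.zeros((400*S,640*S),np.uint8)
    for M in MODEL[name]:
        h=cv2.convexHull(((proj(s,place(M,x,y,yaw,z))+.5)*S).astype(np.float32)).astype(np.int32)
        cv2.fillConvexPoly(m,h,1)
    return cv2.resize(m.astype(np.float32),(640,400),interpolation=cv2.INTER_AREA)
def fit(views,name,x0,z=0):
    # views: list of (snap,mask)
    def cost(p):
        c=0
        for s,m in views:
            r=render(s,name,p[0],p[1],p[2]*100,z)
            c+=np.abs(r-m).sum()/max(m.sum(),1)
        return c
    p0=np.array([x0[0],x0[1],x0[2]/100])
    sim=np.vstack([p0,p0+[.02,0,0],p0+[0,.02,0],p0+[0,0,.08]])
    r=minimize(cost,p0,method='Nelder-Mead',options=dict(initial_simplex=sim,xatol=1e-4,fatol=1e-4,maxiter=250))
    return r.x*[1,1,100],r.fun
def save(im,roi,scale,fn):
    u,v,w,h=roi; cv2.imwrite(fn,cv2.resize(im[v:v+h,u:u+w,::-1],None,fx=scale,fy=scale,interpolation=cv2.INTER_CUBIC))
E
python3 - <<'E'
from h import *
t=snapshot("top"); c=snapshot("scene")
tgt={"box":((195,230),.09,(395,142)),"lid":((310,240),.012,(309,185)),"shaker":((362,163),.05,(305,248))}
P={}
im=t["image"].copy(); ic=c["image"].copy()
for n,(uv,z,uc) in tgt.items():
    def pick(s,q):
        b=[d for d in silhouettes(s,n) if np.hypot(d["bbox"][0]+d["bbox"][2]/2-q[0],d["bbox"][1]+d["bbox"][3]/2-q[1])<15]
        return (s,b[0]["mask"].astype(np.float32)) if b else None
    vs=[v for v in (pick(t,uv),pick(c,uc)) if v]
    x0=[*ray(t,uv,z)[:2],0]
    print(n,x0,len(vs))
    for sub in ([0],[1],[0,1]):
        if max(sub)<len(vs):
            p,f=fit([vs[i] for i in sub],n,x0); print("  ",sub,p.round(4),round(f,3))
    P[n]=p
    for s,i in((t,im),(c,ic)):
        for M in MODEL[n]:
            cv2.polylines(i,[cv2.convexHull(proj(s,place(M,*p)).astype(np.float32)).round().astype(np.int32)],True,(255,0,0),1)
for n,uv in dict(yel=(330,172),gr=(346,134),org=(394,166)).items(): print(n,ray(t,uv,.05))
save(im,(150,120,260,160),3,"pics/fit_t.png"); save(ic,(240,90,200,200),3,"pics/fit_s.png")
save(t["image"],(310,115,110,80),7,"pics/crop1.png")
E
```

```text
box [np.float64(0.4869146131694296), np.float64(0.3079532204371612), 0] 2
   [0] [  0.4903   0.3178 -11.1979] 0.016
   [1] [  0.4881   0.3188 -11.1287] 0.026
   [0, 1] [  0.4903   0.3178 -11.2317] 0.047
lid [np.float64(0.46908487679854527), np.float64(0.001256013862662185), 0] 2
   [0] [ 4.7310e-01  1.7000e-03 -3.1918e+00] 0.02
   [1] [ 4.710e-01  1.000e-03 -3.746e+00] 0.034
   [0, 1] [ 4.7290e-01  1.3000e-03 -3.3561e+00] 0.062
shaker [np.float64(0.685034099051442), np.float64(-0.1398072055727875), 0] 2
   [0] [ 0.6867 -0.1375  2.0029] 0.058
   [1] [ 0.6839 -0.1374  5.1915] 0.073
   [0, 1] [ 0.6859 -0.1374  4.7941] 0.175
yel [ 0.6578362  -0.05095354  0.05      ]
gr [ 0.76676175 -0.09404278  0.05      ]
org [ 0.67831421 -0.22912499  0.05      ]
```

View pics/fit_t.png

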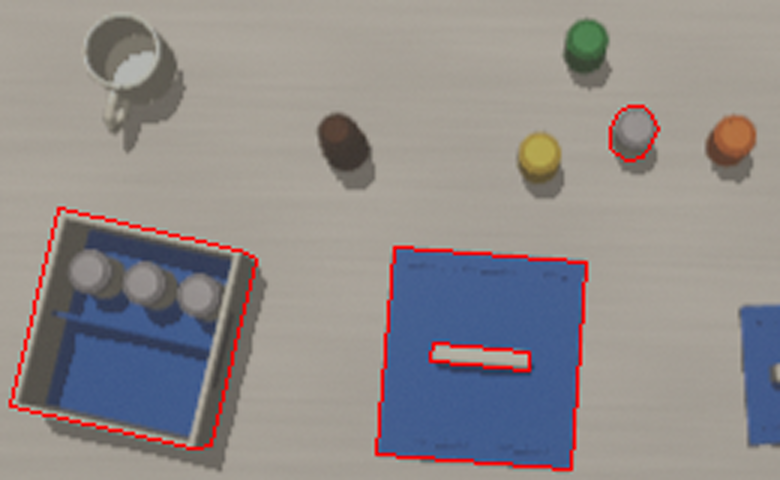

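View pics/fit_s.png

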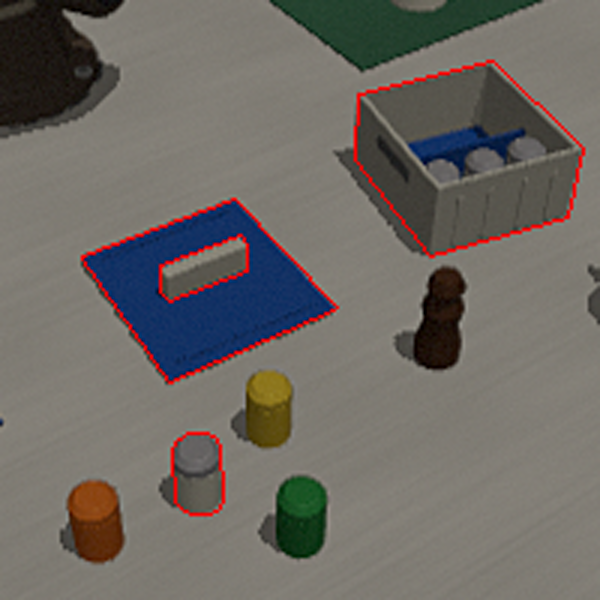

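View pics/crop1.png

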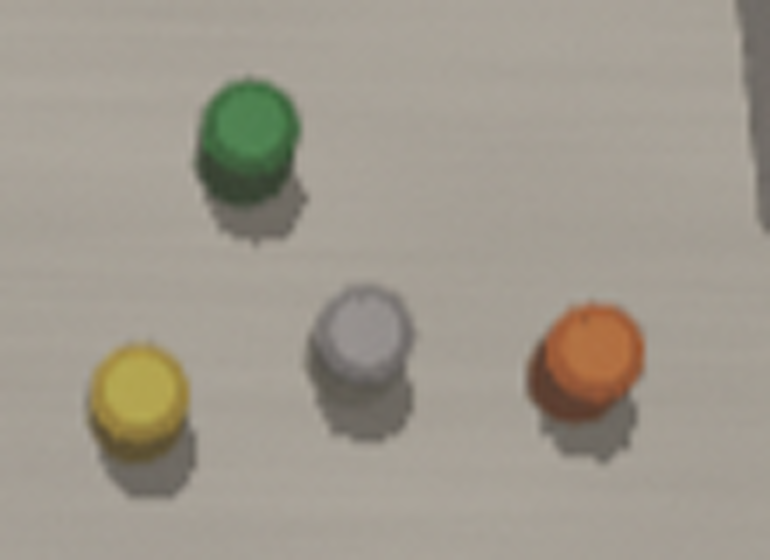

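The crop confirms the choice: it is white-grey with a steel cap. Both views give tight, agreeing fits. I'll turn the wrist to yaw -33°, so the jaws pass between the neighbours, and then go over the shaker.

```bash
cat >> h.py <<'E'
def goal(x,y,zg,yaw):
    """shift (cm, tool axes after turning) and turn (rotvec, tool axes) to bring the grasp point to x,y,zg tool down"""
    o=ctrl.get_obs(); R0=R.from_euler('xyz',o["orientation"],degrees=True); R1=R.from_euler('xyz',[-90,0,yaw],degrees=True)
    d=np.array([x,y,zg-ctrl.tcp_to_grasp])-o["tool_pos"]
    print("turn",(R0.inv()*R1).as_rotvec(degrees=True).round(2),"shift now-axes",(100*R0.inv().apply(d)).round(2),"after turn",(100*R1.inv().apply(d)).round(2),
      "| clk",o["clock"].__round__(2),"tcp",o["tool_pos"].round(4),"rpy",o["orientation"].round(2),"F",o["force"].round(1),"open",round(o["opening"],4),"j",o["joint_pos"].round(1))
E
python3 -m pendant '[[[0,0,0,0,6.6,0,1],[0,0,0,0,6.6,0,1],[0,0,0,0,6.6,0,1],[0,0,0,0,6.6,0,1],[0,0,0,0,6.6,0,1],[0,0,0,0,6.6,0,1],[0,0,0,0,6.6,0,1],[0,0,0,0,0,0,1]]]'
python3 -c "
from h import *
goal(.686,-.1375,.13,-33)"
```

```text
clock: 1.47
tool_pos: [0.1544, -0.657, 0.2265]
orientation: [-90.0, 0.0, -33.3]
force: [0.2, -0.2, 0.0]
opening: 0.0875
turn [-0.   -0.28 -0.  ] shift now-axes [15.93 11.54 72.61] after turn [16.29 11.53 72.53] | clk 1.47 tcp [ 0.1544 -0.657   0.2265] rpy [-90.     0.   -33.28] F [ 0.2 -0.2  0. ] open 0.0875 j [-60.3  20.5   0.7  -0.  -70.1 -63. ]
```

```bash

python3 -m pendant '[[[0.6,0,3,0,0,0,1],[0.6,0,3,0,0,0,1],[0.6,0,3,0,0,0,1],[0.6,0,3,0,0,0,1],[0.6,0,3,0,0,0,1],[0.6,0,3,0,0,0,1],[0.6,0,3,0,0,0,1],[0.6,0,3,0,0,0,1],[0.6,0,3,0,0,0,1],[0.6,0,3,0,0,0,1],[0.6,0,3,0,0,0,1],[0.6,0,3,0,0,0,1]]]'
python3 -m pendant '[[[0.7,0,3,0,0,0,1],[0.7,0,3,0,0,0,1],[0.7,0,3,0,0,0,1],[0.7,0,3,0,0,0,1],[0.7,0,3,0,0,0,1],[0.7,0,3,0,0,0,1],[0.7,0,3,0,0,0,1],[0.7,0,3,0,0,0,1],[0.7,0,3,0,0,0,1],[0.7,0,3,0,0,0,1],[0.7,0,3,0,0,0,1],[0,0,0,0,0,0,1]]]'
python3 -c "
from h import *
goal(.686,-.1375,.13,-33)"
```

```text
clock: 2.47
tool_pos: [0.4116, -0.3931, 0.2269]
orientation: [-90.0, -0.0, -32.7]
force: [0.3, -1.1, -0.2]
opening: 0.0876
clock: 3.47
tool_pos: [0.6582, -0.1559, 0.2257]
orientation: [-90.0, -0.0, -32.6]
force: [-1.2, -0.4, 0.4]
opening: 0.0876
turn [-0.01  0.45  0.01] shift now-axes [ 1.35 11.45  3.04] after turn [ 1.33 11.45  3.05] | clk 3.47 tcp [ 0.6582 -0.1559  0.2257] rpy [-8.999e+01 -1.000e-02 -3.255e+01] F [-1.2 -0.4  0.4] open 0.0876 j [   3.1   20.7    0.8   -0.   -70.1 -125.7]
```

```bash

python3 -m pendant '[[[0.65,2,1.5,0,0.4,0,1],[0.7,2,1.55,0,0,0,1],[0,2,0,0,0,0,1],[0,2,0,0,0,0,1],[0,2,0,0,0,0,1],[0,0,0,0,0,0,1],[0,0,0,0,0,0,1]]]'
python3 - <<'E'
from h import *
goal(.686,-.1375,.046,-33)
s=snapshot("scene"); save(s["image"],(220,150,180,150),4,"pics/pre1.png")
t=snapshot("top"); save(t["image"],(270,90,180,150),4,"pics/pre1t.png")
E
```

```text
clock: 4.05
tool_pos: [0.6823, -0.1413, 0.1257]
orientation: [-90.1, 0.1, -33.2]
force: [0.6, -0.4, 0.7]
opening: 0.0872
turn [ 0.09 -0.22 -0.11] shift now-axes [0.12 9.85 0.54] after turn [0.1  9.85 0.52] | clk 4.05 tcp [ 0.6823 -0.1413  0.1257] rpy [-90.09   0.11 -33.23] F [ 0.6 -0.4  0.7] open 0.0872 j [   4.3   26.7   -3.5    0.   -60.  -127.5]
```

View pics/pre1.png

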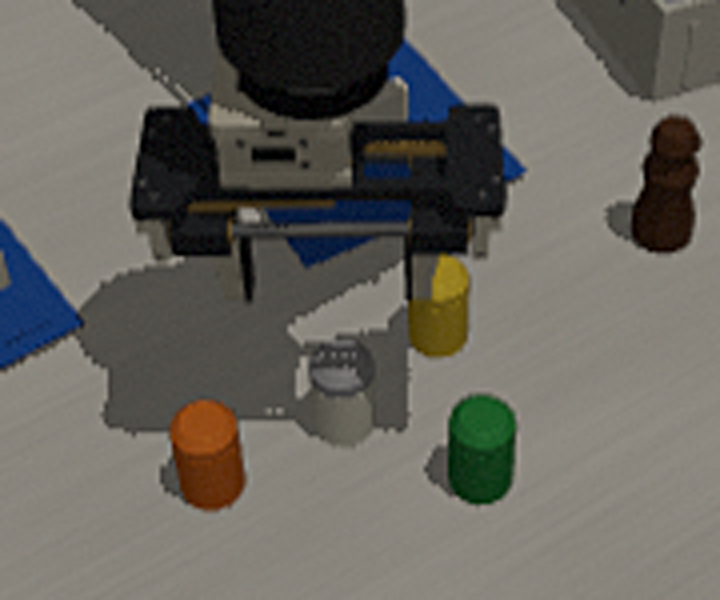

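The jaws are centred over the white shaker at crop (340,390), and the orange and green ones are clear of both fingers. I'll descend.

```bash

python3 -m pendant '[[[0.1,1,0.5,0,-0.2,0,1],[0,1.2,0,0,0,0,1],[0,1.3,0,0,0,0,1],[0,1.3,0,0,0,0,1],[0,1.3,0,0,0,0,1],[0,1.3,0,0,0,0,1],[0,1.2,0,0,0,0,1],[0,0.8,0,0,0,0,1],[0,0.4,0,0,0,0,1],[0,0,0,0,0,0,1],[0,0,0,0,0,0,1]]]'
python3 -c "
from h import *
goal(.686,-.1375,.046,-33)"
```

```text
clock: 5.07
tool_pos: [0.6867, -0.1377, 0.0286]
orientation: [-90.0, -0.0, -33.2]
force: [-0.2, 0.5, 0.3]
opening: 0.0876
turn [ 0.01 -0.17  0.01] shift now-axes [-0.07  0.14 -0.03] after turn [-0.07  0.14 -0.03] | clk 5.07 tcp [ 0.6867 -0.1377  0.0286] rpy [-9.001e+01 -1.000e-02 -3.317e+01] F [-0.2  0.5  0.3] open 0.0876 j [   4.6   32.2   -8.2    0.   -49.5 -127.7]
```

```bash

python3 -m pendant '[[[0,0.1,0,0,0,0,0.6],[0,0,0,0,0,0,0.5],[0,0,0,0,0,0,0.4],[0,0,0,0,0,0,0.2],[0,0,0,0,0,0,0],[0,0,0,0,0,0,0],[0,0,0,0,0,0,0],[0,0,0,0,0,0,0],[0,0,0,0,0,0,0],[0,0,0,0,0,0,0]]]'
python3 -m pendant '[[[0,-0.3,0,0,0,0,0],[0,-0.7,0,0,0,0,0],[0,-1.5,0,0,0,0,0],[0,-2,0,0,0,0,0],[0,-2,0,0,0,0,0],[0,-2,0,0,0,0,0],[0,-2,0,0,0,0,0],[0,-2,0,0,0,0,0],[0,-2,0,0,0,0,0],[0,-1.5,0,0,0,0,0],[0,0,0,0,0,0,0],[0,0,0,0,0,0,0]]]'
python3 - <<'E'
from h import *
goal(.4476,.3262,.21,-11.2)
s=snapshot("scene"); save(s["image"],(220,100,180,150),4,"pics/lift1.png")
E
```

```text
clock: 5.9
tool_pos: [0.6865, -0.1376, 0.0276]
orientation: [-90.0, 0.0, -33.2]
force: [-0.7, 0.3, 0.7]
opening: 0.039
clock: 6.9
tool_pos: [0.6869, -0.1375, 0.1889]
orientation: [-89.9, -0.1, -33.2]
force: [-0.6, 0.0, -1.6]
opening: 0.0393
turn [ -0.07 -21.98   0.12] shift now-axes [-45.4   -0.27  25.71] after turn [-32.48  -0.23  40.83] | clk 6.9 tcp [ 0.6869 -0.1375  0.1889] rpy [-89.91  -0.1  -33.18] F [-0.6  0.  -1.6] open 0.0393 j [   4.6   24.1    1.2   -0.   -66.9 -127.7]
```

View pics/lift1.png

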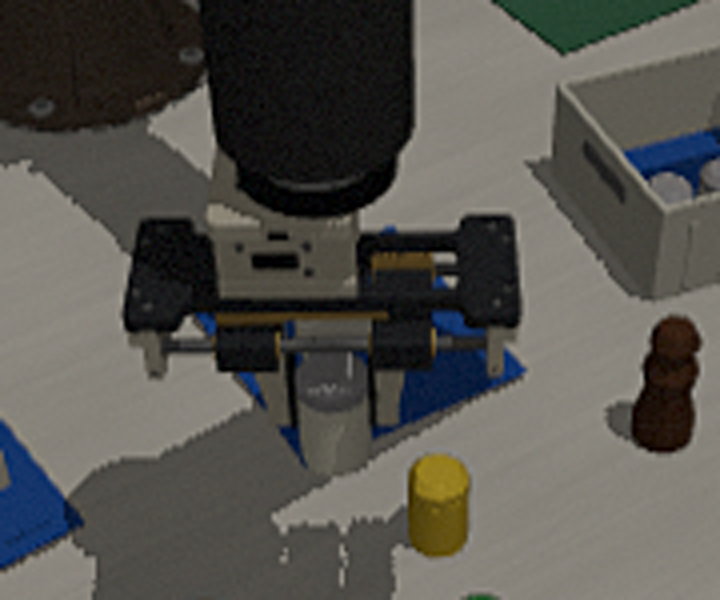

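The shaker is held upright at crop (335,400). Next I turn to the box's yaw and carry it over the empty half.

```bash

python3 -m pendant '[[[0,0,0,0,-5.5,0,0],[0,0,0,0,-5.5,0,0],[0,0,0,0,-5.5,0,0],[0,0,0,0,-5.5,0,0],[-1.0,0,1.2,0,0,0,0],[-1.8,0,2.2,0,0,0,0],[-1.8,0,2.3,0,0,0,0],[-1.8,0,2.3,0,0,0,0],[-1.8,0,2.3,0,0,0,0],[-1.8,0,2.3,0,0,0,0],[-1.8,0,2.3,0,0,0,0],[-1.8,0,2.3,0,0,0,0]]]'
python3 -m pendant '[[[-1.8,0,2.3,0,0,0,0],[-1.8,0,2.3,0,0,0,0],[-1.8,0,2.3,0,0,0,0],[-1.8,0,2.3,0,0,0,0],[-1.8,0,2.3,0,0,0,0],[-1.8,0,2.3,0,0,0,0],[-1.8,0,2.3,0,0,0,0],[-1.8,0,2.3,0,0,0,0],[-1.8,0,2.3,0,0,0,0],[-1.5,0,1.6,0,0,0,0],[0,0,0,0,0,0,0],[0,0,0,0,0,0,0]]]'
python3 -c "
from h import *
goal(.4476,.3262,.21,-11.2)"
```

```text
clock: 7.95
tool_pos: [0.5846, 0.0587, 0.1864]
orientation: [-90.0, 0.1, -11.3]
force: [0.5, 0.5, -0.1]
opening: 0.0391
clock: 8.95
tool_pos: [0.4546, 0.3112, 0.1866]
orientation: [-90.1, 0.1, -11.1]
force: [0.3, -0.8, -0.8]
opening: 0.0394
turn [ 0.08  0.09 -0.06] shift now-axes [-0.98 -0.46  1.34] after turn [-0.98 -0.46  1.34] | clk 8.95 tcp [0.4546 0.3112 0.1866] rpy [-9.008e+01  6.000e-02 -1.111e+01] F [ 0.3 -0.8 -0.8] open 0.0394 j [  54.8   10.7  -18.3   -0.   -61.  -155.9]
```

```bash

python3 -m pendant '[[[-0.5,0,0.7,0,0,0,0],[-0.5,0,0.6,0,0,0,0],[0,1,0,0,0,0,0],[0,1.5,0,0,0,0,0],[0,1,0,0,0,0,0],[0,0,0,0,0,0,0],[0,0,0,0,0,0,0]]]'
python3 - <<'E'
from h import *
goal(.4476,.3262,.0534,-11.2)
s=snapshot("scene"); save(s["image"],(320,70,150,120),5,"pics/ov1.png")
t=snapshot("top"); save(t["image"],(130,160,150,120),5,"pics/ov1t.png")
E
```

```text
clock: 9.53
tool_pos: [0.4486, 0.3245, 0.1517]
orientation: [-90.1, 0.0, -11.2]
force: [0.4, 0.2, -1.5]
opening: 0.0395
turn [ 0.11 -0.01 -0.04] shift now-axes [-0.12 11.71  0.17] after turn [-0.13 11.71  0.15] | clk 9.53 tcp [0.4486 0.3245 0.1517] rpy [-9.011e+01  4.000e-02 -1.121e+01] F [ 0.4  0.2 -1.5] open 0.0395 j [  56.2   12.8  -20.7    0.   -56.6 -157.4]
```

View pics/ov1.png

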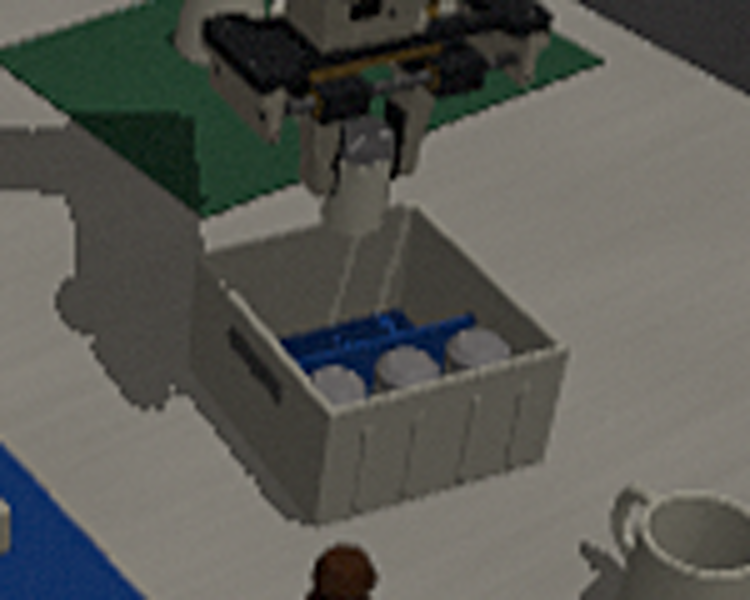

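View pics/ov1t.png

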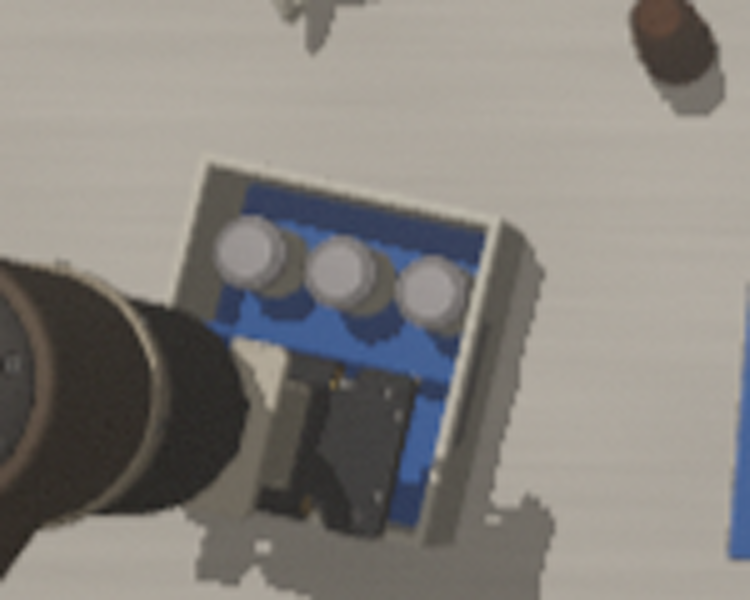

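The shaker hangs over the empty half at scene crop (360,200), and the body is centred over the bay. I'll lower it, ending slowly.

```bash

python3 -m pendant '[[[-0.1,1,0.15,0,0,0,0],[0,1.4,0,0,0,0,0],[0,1.4,0,0,0,0,0],[0,1.4,0,0,0,0,0],[0,1.4,0,0,0,0,0],[0,1.4,0,0,0,0,0],[0,1.2,0,0,0,0,0],[0,1,0,0,0,0,0],[0,0.5,0,0,0,0,0],[0,0.3,0,0,0,0,0],[0,0,0,0,0,0,0],[0,0,0,0,0,0,0]]]'
python3 -c "
from h import *
goal(.4476,.3262,.0534,-11.2)"
```

```text
clock: 10.63
tool_pos: [0.4483, 0.3273, 0.043]
orientation: [-90.0, -0.0, -11.2]
force: [-0.4, 0.7, -1.3]
opening: 0.0391
turn [-0.03  0.03  0.02] shift now-axes [-0.05  0.84 -0.12] after turn [-0.05  0.84 -0.12] | clk 10.63 tcp [0.4483 0.3273 0.043 ] rpy [-8.997e+01 -2.000e-02 -1.117e+01] F [-0.4  0.7 -1.3] open 0.0391 j [  56.4   20.2  -27.4    0.   -42.4 -157.5]
```

```bash

python3 -m pendant '[[[0,0.25,0,0,0,0,0],[0,0.2,0,0,0,0,0],[0,0.15,0,0,0,0,0],[0,0.1,0,0,0,0,0],[0,0,0,0,0,0,0],[0,0,0,0,0,0,0]]]'
python3 -m pendant '[[[0,0.05,0,0,0,0,0],[0,0.05,0,0,0,0,0],[0,0,0,0,0,0,0],[0,0,0,0,0,0,0]]]'
python3 -c "
from h import *
goal(.4476,.3262,.0534,-11.2)"
```

```text
clock: 11.13
tool_pos: [0.448, 0.3269, 0.0356]
orientation: [-90.0, 0.0, -11.2]
force: [0.8, -0.1, -1.3]
opening: 0.0391
clock: 11.47
tool_pos: [0.4481, 0.327, 0.0346]
orientation: [-90.0, -0.0, -11.2]
force: [0.6, 0.3, -0.8]
opening: 0.039
turn [-0.01  0.03  0.  ] shift now-axes [-0.03 -0.   -0.09] after turn [-0.03 -0.   -0.09] | clk 11.47 tcp [0.4481 0.327  0.0346] rpy [-89.99  -0.   -11.17] F [ 0.6  0.3 -0.8] open 0.039 j [  56.4   20.9  -27.8    0.   -41.3 -157.5]
```

```bash

python3 -m pendant '[[[0,0.05,0,0,0,0,0],[0,0,0,0,0,0,0],[0,0,0,0,0,0,0]]]'
python3 -m pendant '[[[0,0.05,0,0,0,0,0],[0,0,0,0,0,0,0],[0,0,0,0,0,0,0]]]'
```

```text
clock: 11.72
tool_pos: [0.4481, 0.327, 0.0345]
orientation: [-90.0, -0.0, -11.2]
force: [-1.2, -0.3, 5.0]
opening: 0.0394
clock: 11.97
tool_pos: [0.4481, 0.327, 0.0345]
orientation: [-90.0, -0.0, -11.2]
force: [-2.8, -2.0, 10.6]
opening: 0.0394
```

It touches the floor gently at 5–10 N. I'll ease back 0.5 mm and release partway, to keep the fingers clear of the walls.

```bash

python3 -m pendant '[[[0,-0.05,0,0,0,0,0],[0,0,0,0,0,0,0.5],[0,0,0,0,0,0,0.55],[0,0,0,0,0,0,0.6],[0,0,0,0,0,0,0.65],[0,0,0,0,0,0,0.65],[0,0,0,0,0,0,0.65]]]'
python3 -m pendant '[[[0,-0.4,0,0,0,0,0.65],[0,-1,0,0,0,0,0.65],[0,-1.5,0,0,0,0,0.65],[0,-2,0,0,0,0,0.65],[0,-2,0,0,0,0,0.65],[0,-2,0,0,0,0,0.65],[0,-2,0,0,0,0,0.65],[0,-3,0,0,0,0,0.65],[0,-3,0,0,0,0,0.65],[0,-3,0,0,0,0,1],[0,-2,0,0,0,0,1],[0,0,0,0,0,0,1]]]'
python3 - <<'E'
from h import *
goal(.473,.0013,.15,86.6)
s=snapshot("scene"); save(s["image"],(320,70,150,120),5,"pics/pl1.png")
t=snapshot("top"); save(t["image"],(130,160,150,120),5,"pics/pl1t.png")
E
```

```text
clock: 12.55
tool_pos: [0.448, 0.3269, 0.0339]
orientation: [-90.0, 0.0, -11.2]
force: [0.2, -0.1, -0.6]
opening: 0.0565
clock: 13.55
tool_pos: [0.4497, 0.3283, 0.2594]
orientation: [-89.6, -0.3, -11.1]
force: [-0.2, 0.1, 0.5]
opening: 0.0717
turn [-8.000e-02 -9.774e+01  5.700e-01] shift now-axes [  8.54  12.63 -31.73] after turn [-32.5   12.82  -4.26] | clk 13.55 tcp [0.4497 0.3283 0.2594] rpy [-89.57  -0.28 -11.14] F [-0.2  0.1  0.5] open 0.0717 j [ 5.630e+01  7.900e+00 -1.190e+01  1.000e-01 -6.960e+01 -1.575e+02]
```

View pics/pl1.png

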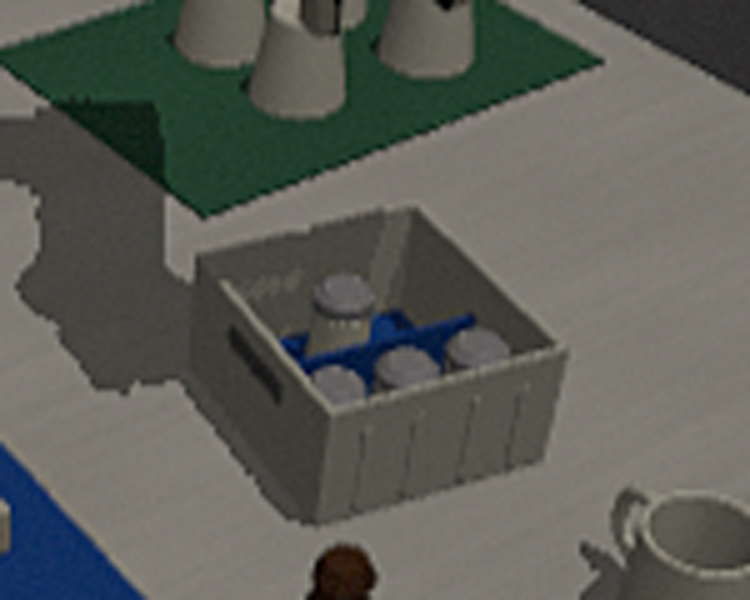

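View pics/pl1t.png

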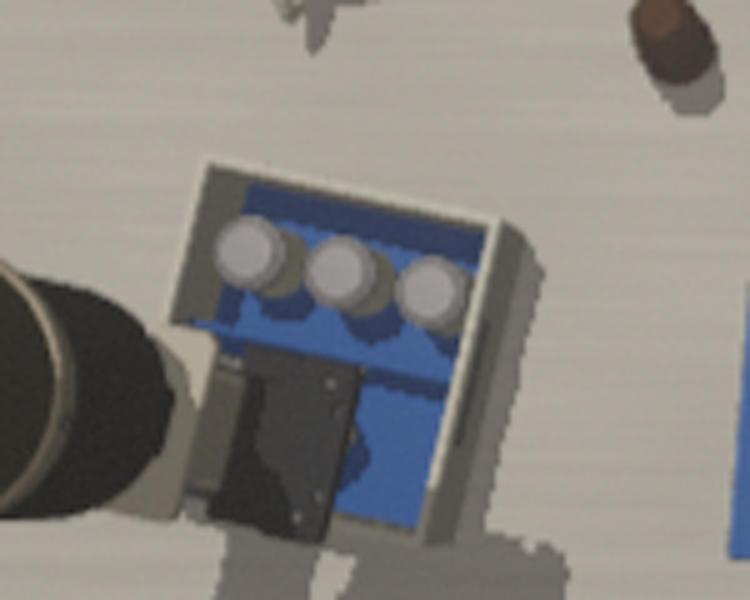

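The shaker stands upright in the empty half at scene crop (343,310), and the box has not moved. Next is the lid.

```bash

python3 -m pendant '[[[0.7,0,-2,0,0,0,1],[0.7,0,-2.7,0,0,0,1],[0.7,0,-2.7,0,0,0,1],[0.7,0,-2.7,0,0,0,1],[0.7,0,-2.7,0,0,0,1],[0.7,0,-2.7,0,0,0,1],[0.7,0,-2.7,0,0,0,1],[0.7,0,-2.7,0,0,0,1],[0.7,0,-2.7,0,0,0,1],[0.7,0,-2.7,0,0,0,1],[0.7,0,-2.7,0,0,0,1],[0.8,0,-2.7,0,0,0,1]]]'
python3 -m pendant '[[[0,0,0,0,-7,0,1],[0,0,0,0,-7,0,1],[0,0,0,0,-7,0,1],[0,0,0,0,-7,0,1],[0,0,0,0,-7,0,1],[0,0,0,0,-7,0,1],[0,0,0,0,-7,0,1],[0,0,0,0,-7,0,1],[0,0,0,0,-7,0,1],[0,0,0,0,-7,0,1],[0,0,0,0,-7,0,1],[0,0,0,0,-7,0,1]]]'
python3 -m pendant '[[[0,0,0,0,-7,0,1],[0,0,0,0,-6.8,0,1],[0,0,0,0,0,0,1]]]'
python3 - <<'E'
from h import *
goal(.473,.0013,.12,86.6)
E
```

```text
clock: 14.65
tool_pos: [0.469, -0.002, 0.2523]
orientation: [-90.0, 0.1, -11.2]
force: [-0.5, 0.3, -0.8]
opening: 0.0876
clock: 15.65
tool_pos: [0.4692, -0.0007, 0.2521]
orientation: [-89.9, 0.1, 73.2]
force: [-0.4, 0.4, 0.2]
opening: 0.0871
clock: 15.9
tool_pos: [0.4693, -0.0007, 0.2522]
orientation: [-89.9, 0.0, 86.9]
force: [-0.4, -0.3, -0.2]
opening: 0.0872
turn [-0.1   0.33 -0.04] shift now-axes [ 0.23 15.1  -0.39] after turn [ 0.23 15.1  -0.36] | clk 15.9 tcp [ 0.4693 -0.0007  0.2522] rpy [-8.990e+01  4.000e-02  8.693e+01] F [-0.4 -0.3 -0.2] open 0.0872 j [ 24.   -0.2 -21.7  -0.  -68.6 -27.1]
```

```bash

python3 -m pendant '[[[0.2,2,-0.35,0,0.3,0,1],[0,2.5,0,0,0,0,1],[0,2.5,0,0,0,0,1],[0,2.5,0,0,0,0,1],[0,2.5,0,0,0,0,1],[0,2,0,0,0,0,1],[0,1.5,0,0,0,0,1],[0,1,0,0,0,0,1],[0,0,0,0,0,0,1],[0,0,0,0,0,0,1]]]'
python3 - <<'E'
from h import *
goal(.473,.0013,.035,86.6)
s=snapshot("scene"); save(s["image"],(240,120,150,120),5,"pics/l1.png")
E
```

```text
clock: 16.73
tool_pos: [0.473, 0.001, 0.0875]
orientation: [-89.9, 0.1, 86.2]
force: [0.2, -0.4, 1.8]
opening: 0.0874
turn [-0.11 -0.43 -0.06] shift now-axes [ 0.04  7.13 -0.02] after turn [ 0.03  7.13 -0.  ] | clk 16.73 tcp [0.473  0.001  0.0875] rpy [-8.989e+01  6.000e-02  8.617e+01] F [ 0.2 -0.4  1.8] open 0.0874 j [ 24.    9.9 -34.8   0.  -45.5 -27.9]
```

View pics/l1.png

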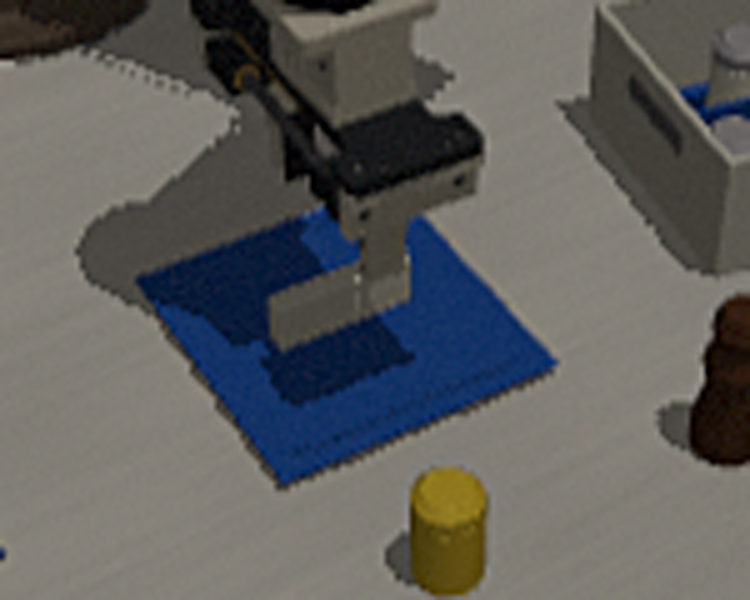

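The finger lines up with the ridge at crop (340,305). I'll descend and grip.

```bash

python3 -m pendant '[[[0,1,0,0,-0.4,0,1],[0,1.3,0,0,0,0,1],[0,1.3,0,0,0,0,1],[0,1.3,0,0,0,0,1],[0,1.1,0,0,0,0,1],[0,0.6,0,0,0,0,1],[0,0.3,0,0,0,0,1],[0,0.1,0,0,0,0,1],[0,0,0,0,0,0,1],[0,0,0,0,0,0,1]]]'
python3 - <<'E'
from h import *
goal(.473,.0013,.035,86.6)
E
```

```text
clock: 17.62
tool_pos: [0.4741, 0.0015, 0.0187]
orientation: [-90.1, -0.0, 86.7]
force: [0.6, 0.4, 0.7]
opening: 0.0876
turn [0.06 0.12 0.03] shift now-axes [-0.02  0.25  0.11] after turn [-0.02  0.25  0.11] | clk 17.62 tcp [0.4741 0.0015 0.0187] rpy [-9.006e+01 -3.000e-02  8.672e+01] F [0.6 0.4 0.7] open 0.0876 j [ 24.   16.2 -38.9   0.  -34.9 -27.3]
```

```bash

python3 -m pendant '[[[0,0.2,0.1,0,0,0,0.8],[0,0,0,0,0,0,0.6],[0,0,0,0,0,0,0.5],[0,0,0,0,0,0,0.4],[0,0,0,0,0,0,0.3],[0,0,0,0,0,0,0.25],[0,0,0,0,0,0,0.2],[0,0,0,0,0,0,0],[0,0,0,0,0,0,0],[0,0,0,0,0,0,0],[0,0,0,0,0,0,0],[0,0,0,0,0,0,0]]]'
python3 - <<'E'
from h import *
goal(.473,.0013,.035,86.6)
E
```

```text
clock: 18.62
tool_pos: [0.4728, 0.0014, 0.0161]
orientation: [-90.0, -0.0, 86.7]
force: [0.6, -0.2, -0.1]
opening: 0.0158
turn [0.02 0.13 0.  ] shift now-axes [-0.01 -0.01 -0.02] after turn [-0.01 -0.01 -0.02] | clk 18.62 tcp [0.4728 0.0014 0.0161] rpy [-90.02  -0.    86.73] F [ 0.6 -0.2 -0.1] open 0.0158 j [ 24.1  16.3 -39.1   0.  -34.5 -27.4]
```

```bash

python3 -m pendant '[[[0,-0.3,0,0,0,0,0],[0,-0.7,0,0,0,0,0],[0,-1.5,0,0,0,0,0],[0,-2,0,0,0,0,0],[0,-2,0,0,0,0,0],[0,-2,0,0,0,0,0],[0,-2,0,0,0,0,0],[0,-2,0,0,0,0,0],[0,-2,0,0,0,0,0],[0,-1.5,0,0,0,0,0],[0,0,0,0,0,0,0],[0,0,0,0,0,0,0]]]'
python3 - <<'E'
from h import *
goal(.4903,.3178,.21,78.8)
for n in ("scene","top"):
    s=snapshot(n)
    for d in silhouettes(s,"lid")[:2]: print(n,d["confidence"],d["bbox"])
    save(s["image"],(230,60,210,180),3.5,f"pics/ll_{n}.png")
E
```

```text
clock: 19.62
tool_pos: [0.4726, 0.0015, 0.1768]
orientation: [-90.1, -0.1, 86.7]
force: [0.8, 0.5, -2.4]
opening: 0.0159
turn [0.08 7.91 0.07] shift now-axes [31.68 -1.4   0.05] after turn [31.37 -1.44  4.41] | clk 19.62 tcp [0.4726 0.0015 0.1768] rpy [-9.009e+01 -7.000e-02  8.671e+01] F [ 0.8  0.5 -2.4] open 0.0159 j [ 24.1   3.6 -28.2  -0.  -58.1 -27.4]
scene 0.71 [260.7, 120.1, 91.6, 52.1]
top 0.8 [277.0, 196.2, 70.2, 85.5]
```

View pics/ll_scene.png

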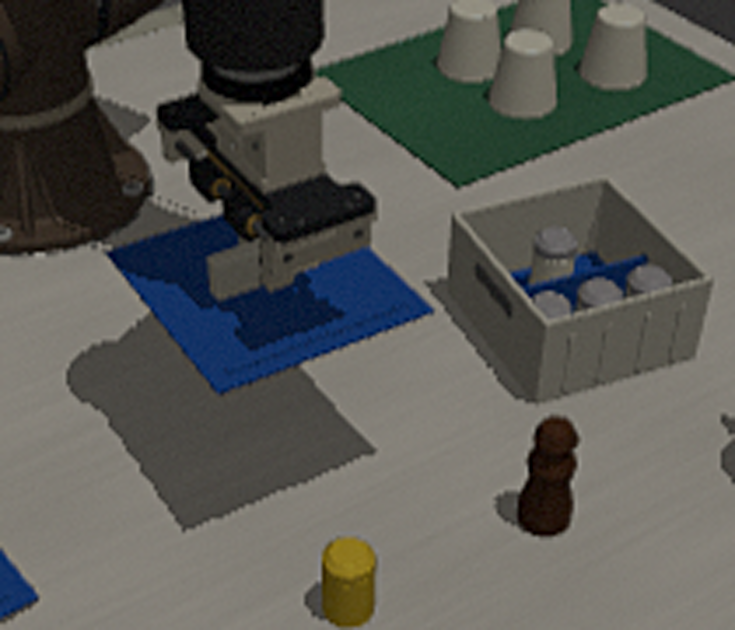

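The lid is gripped, level and clear of the table. I'll carry it over the box.

```bash

python3 -m pendant '[[[0,0,0,0,2.6,0,0],[0,0,0,0,2.7,0,0],[0,0,0,0,2.6,0,0],[1,0,0.2,0,0,0,0],[1.6,0,0.2,0,0,0,0],[2,0,0.3,0,0,0,0],[2.2,0,0.3,0,0,0,0],[2.2,0,0.3,0,0,0,0],[2.2,0,0.3,0,0,0,0],[2.2,0,0.3,0,0,0,0],[2.2,0,0.3,0,0,0,0],[2.2,0,0.3,0,0,0,0]]]'
python3 -m pendant '[[[2.2,0,0.3,0,0,0,0],[2.2,0,0.3,0,0,0,0],[2.2,0,0.3,0,0,0,0],[2.2,0,0.3,0,0,0,0],[2.2,0,0.3,0,0,0,0],[1.6,0,0.3,0,0,0,0],[0.9,0,0.1,0,0,0,0],[0,0,0,0,0,0,0],[0,0,0,0,0,0,0],[0,0,0,0,0,0,0]]]'
python3 - <<'E'
from h import *
goal(.4903,.3178,.19,78.8)
E
```

```text
clock: 20.82
tool_pos: [0.482, 0.1822, 0.1753]
orientation: [-89.9, 0.1, 78.9]
force: [0.4, 0.2, -2.5]
opening: 0.0159
clock: 21.65
tool_pos: [0.4898, 0.3161, 0.1758]
orientation: [-90.0, 0.0, 78.8]
force: [0.6, -0.1, -2.6]
opening: 0.0158
turn [-0.03  0.02 -0.04] shift now-axes [ 0.17  0.46 -0.02] after turn [ 0.17  0.46 -0.02] | clk 21.65 tcp [0.4898 0.3161 0.1758] rpy [-8.997e+01  4.000e-02  7.882e+01] F [ 0.6 -0.1 -2.6] open 0.0158 j [ 52.   14.2 -15.3  -0.  -60.6 -63.2]
```

```bash

python3 -m pendant '[[[0.15,0.7,0,0,0,0,0],[0,1,0,0,0,0,0],[0,1,0,0,0,0,0],[0,1,0,0,0,0,0],[0,1,0,0,0,0,0],[0,0.7,0,0,0,0,0],[0,0.4,0,0,0,0,0],[0,0.3,0,0,0,0,0],[0,0,0,0,0,0,0],[0,0,0,0,0,0,0]]]'
python3 - <<'E'
from h import *
goal(.4903,.3178,.1168,78.8)
z=ctrl.get_obs()["tool_pos"][2]-.0161; print("lid z",z)
for n in ("scene","top"):
    s=snapshot(n)
    im=s["image"].copy()
    tp=ctrl.get_obs()["tool_pos"]
    for nm,p,zz,col in (("box",(.4903,.3178,-11.2),0,(255,0,0)),("lid",(tp[0],tp[1],-11.2),z,(255,255,0))):
        for M in MODEL[nm]:
            cv2.polylines(im,[cv2.convexHull(proj(s,place(M,*p,zz)).astype(np.float32)).round().astype(np.int32)],True,col,1)
    roi=(320,70,150,120) if n=="scene" else (130,160,150,120)
    save(im,roi,5,f"pics/lo_{n}.png"); save(s["image"],roi,5,f"pics/lr_{n}.png")
E
```

```text
clock: 22.48
tool_pos: [0.4905, 0.3185, 0.1152]
orientation: [-90.0, -0.0, 78.8]
force: [-0.2, -0.4, -2.2]
opening: 0.0161
turn [0.01 0.03 0.  ] shift now-axes [-0.08  1.72  0.01] after turn [-0.08  1.72  0.01] | clk 22.48 tcp [0.4905 0.3185 0.1152] rpy [-90.01  -0.    78.83] F [-0.2 -0.4 -2.2] open 0.0161 j [ 52.1  17.6 -19.4   0.  -53.  -63.3]
lid z 0.09907346517066712
```

View pics/lo_scene.png

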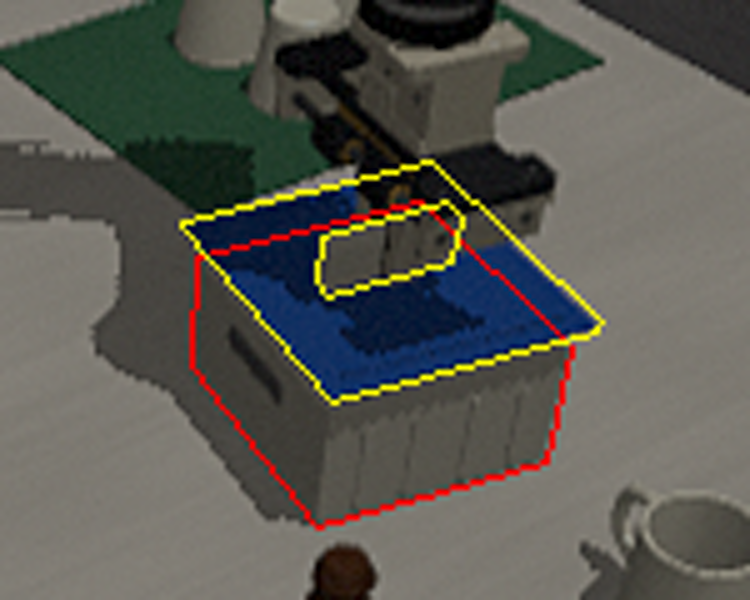

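View pics/lo_top.png

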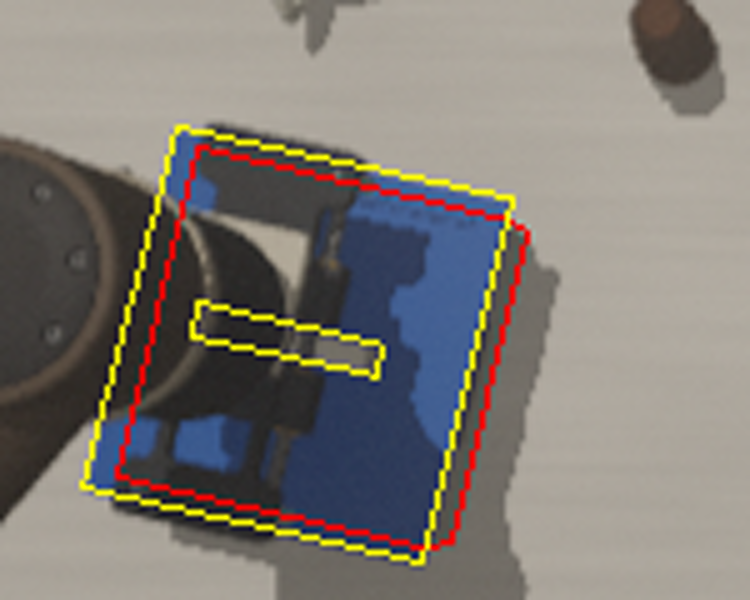

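View pics/lr_scene.png

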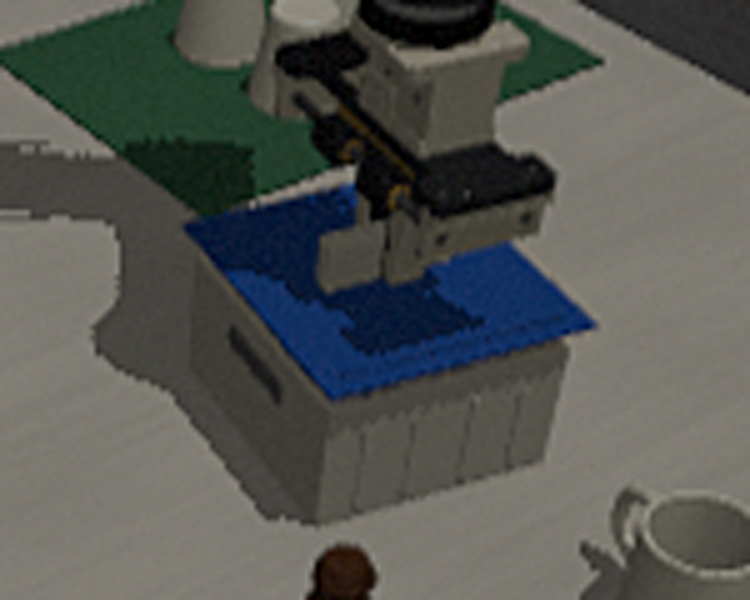

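The predicted outlines match both views: level, centred and yaw aligned. I'll lower it in.

```bash

python3 -m pendant '[[[-0.07,0.3,0,0,0,0,0],[0,0.3,0,0,0,0,0],[0,0.3,0,0,0,0,0],[0,0.3,0,0,0,0,0],[0,0.2,0,0,0,0,0],[0,0.1,0,0,0,0,0],[0,0,0,0,0,0,0],[0,0,0,0,0,0,0]]]'
python3 -m pendant '[[[0,0.1,0,0,0,0,0],[0,0.05,0,0,0,0,0],[0,0,0,0,0,0,0],[0,0,0,0,0,0,0]]]'
```

```text
clock: 23.25
tool_pos: [0.4903, 0.3177, 0.1]
orientation: [-90.0, 0.0, 78.8]
force: [-0.0, 0.7, -2.0]
opening: 0.016
clock: 23.58
tool_pos: [0.4903, 0.3178, 0.0986]
orientation: [-90.0, -0.0, 78.8]
force: [0.4, -0.4, -2.6]
opening: 0.0153
```

```bash

python3 -m pendant '[[[0,0.05,0,0,0,0,0],[0,0,0,0,0,0,0],[0,0,0,0,0,0,0]]]'
python3 -m pendant '[[[0,0.05,0,0,0,0,0],[0,0,0,0,0,0,0],[0,0,0,0,0,0,0]]]'
```

```text
clock: 23.83
tool_pos: [0.4903, 0.3178, 0.0981]
orientation: [-90.0, -0.0, 78.8]
force: [0.1, 0.2, -1.8]
opening: 0.016
clock: 24.08
tool_pos: [0.4903, 0.3178, 0.0981]
orientation: [-90.0, -0.0, 78.8]
force: [-2.5, -0.7, 5.3]
opening: 0.0159
```

Contact came at the expected home height of 0.098 m. I'll ease off, release and withdraw.

```bash

python3 -m pendant '[[[0,-0.03,0,0,0,0,0],[0,0,0,0,0,0,0.3],[0,0,0,0,0,0,0.45],[0,0,0,0,0,0,0.6],[0,0,0,0,0,0,0.7],[0,0,0,0,0,0,0.7],[0,0,0,0,0,0,0.7],[0,0,0,0,0,0,0.7]]]'
python3 -m pendant '[[[0,-0.5,0,0,0,0,0.7],[0,-1,0,0,0,0,0.7],[0,-1.5,0,0,0,0,0.7],[0,-2,0,0,0,0,0.7],[0,-2,0,0,0,0,0.7],[0,-2,0,0,0,0,0.7],[0,-2,0,0,0,0,0.7],[-1,-2,0,0,0,0,0.7],[-2.5,0,0,0,0,0,0.7],[-3,0,0,0,0,0,0.7],[-3,0,0,0,0,0,0.7],[-3,0,0,0,0,0,0.7]]]'
python3 -m pendant '[[[-3,0,0,0,0,0,0.7],[-3,0,0,0,0,0,0.7],[-3,0,0,0,0,0,0.7],[-3,0,0,0,0,0,0.7],[-3,0,0,0,0,0,0.7],[-2,0,0,0,0,0,0.7],[0,0,0,0,0,0,0.7],[0,0,0,0,0,0,0.7]]]'
python3 - <<'E'
from h import *
s=snapshot("scene");t=snapshot("top"); vs=[]
for q,uv in((t,(195,230)),(s,(395,142))):
    d=[d for d in silhouettes(q,"lid") if np.hypot(d["bbox"][0]+d["bbox"][2]/2-uv[0],d["bbox"][1]+d["bbox"][3]/2-uv[1])<30]
    if d: vs.append((q,d[0]["mask"].astype(np.float32)))
for zz in (.078,.082,.086,.09): print(zz,len(vs),*[ (p.round(4),round(f,3)) for p,f in [fit(vs,"lid",(.49,.318,-11),zz)]])
print(fit(vs[:1],"lid",(.49,.318,-11),.082))
bx=[]
for n,q in(("s",s),("t",t)):
    im=q["image"].copy()
    for nm,zz,col in (("box",0,(255,0,0)),("lid",.082,(255,255,0))):
        for M in MODEL[nm]:
            cv2.polylines(im,[cv2.convexHull(proj(q,place(M,.4903,.3178,-11.2,zz)).astype(np.float32)).round().astype(np.int32)],True,col,1)
    roi=(320,70,150,120) if n=="s" else (130,160,150,120)
    save(q["image"],roi,5,f"pics/f_{n}.png"); save(im,roi,5,f"pics/fo_{n}.png")
E
```

```text
clock: 24.75
tool_pos: [0.4902, 0.3177, 0.0978]
orientation: [-90.0, 0.0, 78.8]
force: [0.1, -0.0, -0.4]
opening: 0.0565
clock: 25.75
tool_pos: [0.4656, 0.194, 0.229]
orientation: [-90.0, -0.1, 78.9]
force: [1.1, 0.3, -0.4]
opening: 0.0613
clock: 26.42
tool_pos: [0.4331, 0.0275, 0.2291]
orientation: [-90.1, -0.1, 78.7]
force: [0.6, 0.4, 0.8]
opening: 0.0613
0.078 2 (array([  0.4892,   0.3199, -10.59  ]), np.float64(0.169))
0.082 2 (array([  0.4894,   0.318 , -11.0187]), np.float64(0.137))
0.086 2 (array([  0.4908,   0.316 , -10.8101]), np.float64(0.148))
0.09 2 (array([  0.4928,   0.3131, -11.0323]), np.float64(0.187))
(array([  0.4903044 ,   0.31805564, -11.03016649]), np.float64(0.08572418987751007))
```

View pics/f_s.png

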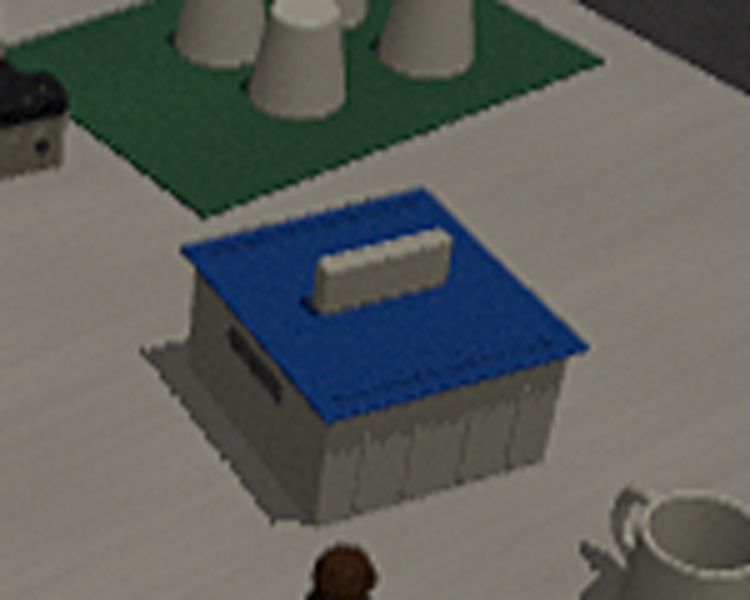

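View pics/fo_s.png

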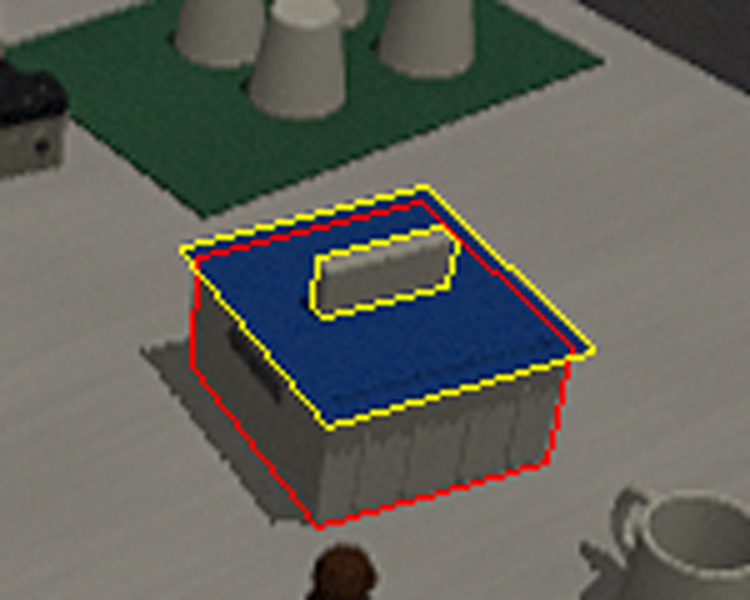

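View pics/fo_t.png

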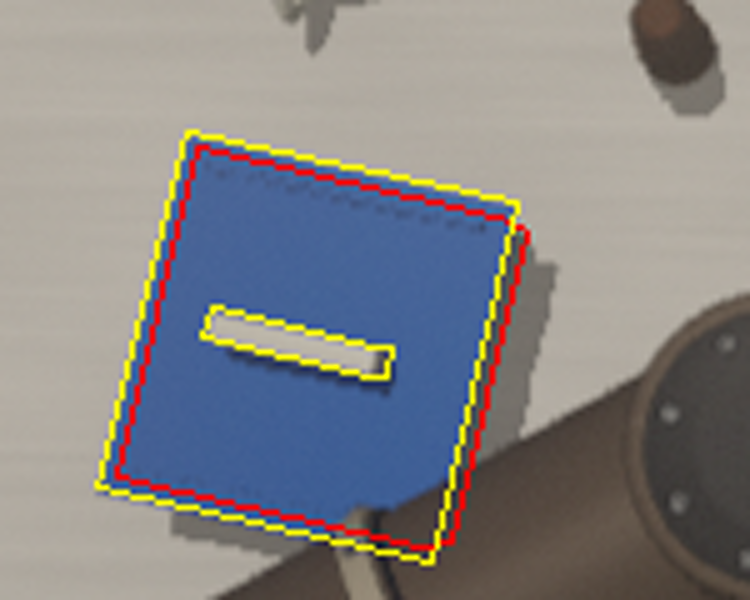

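The lid's edges and ridge match the home outline in both views. The best height fit is 82 mm, the lid sits flat and the gripper is clear, so I'll hand in.

```bash
python3 -c "
from plant import ctrl
print(ctrl.close_job())"
```

```text
the job is handed in; nothing more can be done
None
```

The white salt shaker is upright in the box's empty half, and the larger blue lid is on. I handed the job in at about 26.5 s of the 64 s allowed.

- **Shaker:** It touched the floor at 5–10 N before I released it. The picture taken before the lid went on shows it standing upright near the bay's centre, with the other three in place and the box unmoved.
- **Lid:** It seated at about 5 N at the expected height. The final check used both camera views. Of the four heights I tried, 82 mm fitted best, with position within about 1 mm and yaw within about 0.2° of the box. The edges and ridge match the home outline all round.
- **Limits of the check:** The height fit only distinguishes steps of 4 mm, so "fully home" rests more on the contact height (98.1 mm at the tool, 98 mm expected). One corner of the lid was hidden by the arm in the top view, but it showed in the scene view.

No check failed.

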